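Check the rod tray's corner with the square

TASK

The tray's long side and short end are fixed to the bench. Take the right-angled square by its wooden grip (leave the narrow 45-degree mitre gauge where it lies), lay it flat on the bench inside the tray's corner and, still holding it, press it firmly into the corner for a second so that one leg bears on each wall. Then let go and leave it lying flat and flush in the corner.

Things in the scene. Friction and masses are not known exactly. Their poses are not given: they have to be found in the camera images.
- square: Loose flat L, 0.35 kg: two dark steel legs 130 x 24 x 12 mm meet at 90 deg, with a brace. Origin: outer point of the heel, underside; +x and +y run along the legs' outer edges (steel lies on the + side), z up. Upright wooden grip centred at x 38, y 38 mm: 18 mm thick, 50 mm long along the 45 deg line between +x and +y, from 12 to 75 mm high. Held near its top, fingers clear the tray walls.
- mitre_gauge: Bystander, loose: same dark steel and same upright wooden grip as the square, but its two 130 mm legs form a narrow V of 45 degrees. Origin: outer point of its heel, underside; grip centred at x 38, y 38 mm, 75 mm high.
- tray_side: Long side of a half-built tray, pale wood wall 14 mm thick, 30 mm high, fixed to the bench. Origin: inner corner where its inner face meets that of the end, at bench level. It runs along +x to 220 mm; inner face is y = 0, inside of the tray towards +y, z up. A small cleat stands outside. With the square flush in the corner, its origin and axes coincide with these.
- tray_end: Short end of the tray, pale wood wall 14 mm thick, 30 mm high, fixed, square to the side. Same origin and axes as tray_side: it runs along +y to 180 mm; inner face is x = 0, inside of the tray towards +x. A small cleat stands outside.
Not all that is in view belongs to the job. Leave any green or pink look-alike of the square alone. Leave any purple look-alike of the tray_end alone.

How it is judged:
By the outcome, as a careful person would: the job done as asked, in the order asked, and still so for the second after the job is handed in, with the robot touching nothing.
It also fails if it takes over 43 s, if anything falls off the work surface, if the arm or the gripper's body presses on something with over 40 N, if the wrist force passes 120 N, or if a joint passes its speed limit or range.

ROBOT

A 6-joint arm with a two-finger parallel gripper is mounted at the origin on the work surface. World frame = base frame: x ahead of the robot, y to its left, z up, the work surface at z = 0. Lengths are in mm, angles in rad, forces in N, time in s.
With the tool pointing down it reaches from about 300 to 850 mm from the base axis. Payload 4.2 kg.
Tool frame: the origin (TCP) lies midway between the tips of the shut fingers; the grasp point (between the pads) lies 19 mm behind it; z points along the fingers, y is the line along which they close (so a half turn about z gives the same grasp; the last joint's range is limited). The gripper opens to 91 mm and grips with 3 to 60 N. Pads are 32 mm wide; open, the fingers measure 118 mm over their backs; the gripper's body (76 mm by 178 mm) begins 60 mm behind the grasp point.
Start: joints at [-1.22, 0.32, 1.565, -0, 1.257, -0.02], TCP at [208.363, -535.94, 179.376] pointing down, gripper open.
Joint ranges: [-3.11, 3.11], [-0.84, 2.01], [0.21, 2.61], [-1.34, 4.49], [0.05, 2.63], [-2.56, 2.56]. Speed limits (rad/s): [2.57, 2.57, 3.14, 3.14, 3.14, 3.14].

INTERFACE

Orientations are given as a unit quaternion [w, x, y, z].
In Python, from cell import env gives the robot as it stands.
- The arm moves only by the tool servo_tool, never from a script. Its argument "series" is one flat list of numbers, 5 for each row, row after row: the shift along the tool's x, y, z in units of 0.6 m (1.0 is 0.6 m), then the turn about the tool's z in units of 0.5 rad (1.0 is 0.5 rad), then the opening, from 0 (shut) to 1 (fully open). A call has 1 to 12 rows; each row is the pose to reach, as a shift and turn from the pose commanded when the call began, along the tool's axes at that moment; what a row does not reach only later rows make up. A row lasts 1/12 s, in which the tool goes at most 41.7 mm and 7.16 degrees, less where a joint would pass 70% of its speed; a pose out of reach is approached as far as the arm can. A call with a number of a shift or a turn outside -1 to 1 is refused whole. A call with a gripper value outside its range is refused whole. The fingers move at their own pace and stop on an object; "squeeze" is the grip in N (left out, the last holds). Time passes only in rows, so rows that repeat a pose let the fingers close. It gives the time, the measured TCP pose, the force, the opening and the grip force at its end, in the units of the state.
- env.observe(): the state, without advancing time (a new reading comes with each control period).
- env.get_image(name): name is "scene" or "side" or "wrist"; returns a dict with "img" (480x640x3 uint8, blue, green, red), "camera_matrix" (3x3 intrinsics, pixels), "world_from_camera" (4x4, takes a point from camera to world coordinates); the wrist camera has in their place "mount" (4x4, takes a point from camera to tool coordinates, whose origin is the TCP and whose axes are the flange's). Camera axes: x right, y down, z forward; pixel columns grow to the right and rows downward; lengths in mm; the calibration is good to about 2 mm. The wrist camera is an equidistant fisheye: a pixel r from the principal point sees the ray r / f radians off the axis. A picture is of the moment at which its call begins: read the wrist's pose just before it. There is no depth.
- env.finish_job(): hands the job in; it is judged then, once.
The state is a dict: "time": time; "joint_positions": joint angles; "qvel": joint speeds; "joint_efforts": joint torques, N m; "position": TCP position; "orientation": TCP orientation; "force": force on the tool from outside, world axes, zero at the start; "ft_torque": the same for the moment, N m; "finger_gap": finger opening in mm; "finger_force": force on a finger pad.
Only numpy, scipy, OpenCV 4.12 (cv2) and the standard library are available. Lean on these libraries where they do the work, as an engineer would, in place of code of your own. Each camera call takes 0.05 s, during which the arm holds its last target. There are 200 camera calls.

## Working session

There is one attempt and no reset: what is moved stays moved. The work goes in short steps, Python scripts to look and compute and a tool call to move; the robot and the scene stay as the last step left them, time stands still between calls to the robot, and variables do not carry over. Pictures are saved under pics/ and viewed, at most 10 in all, crops included, and the job is handed in when it is done.

Besides the shell and the picture viewer there is one more tool, called after "Call:" as name(argument=value, ...) on one line, values as JSON. servo_tool: Moves the arm, as the interface text tells. Its arguments: {"type":"object","properties":{"series":{"type":"array","items":{"type":"number"}},"squeeze":{"type":"number"}},"required":["series"]}

```bash
mkdir -p pics; cat > h.py <<'E'
import numpy as np, cv2
from cell import env
from scipy.spatial.transform import Rotation as R
def ray(c,px):
    K=c["camera_matrix"];T=np.array(c["world_from_camera"])
    d=np.linalg.solve(np.array(K),[px[0],px[1],1.]);return T[:3,3],T[:3,:3]@d
def onplane(c,px,z):
    o,d=ray(c,px);return o+d*(z-o[2])/d[2]
def proj(c,p):
    T=np.linalg.inv(np.array(c["world_from_camera"]));q=np.array(c["camera_matrix"])@(T[:3,:3]@np.array(p)+T[:3,3]);return q[:2]/q[2]
E
python3 - <<'E'
from h import *
import pickle
s=env.observe();print({k:s[k] for k in("time","position","orientation","force","finger_gap")})
for n in("scene","side","wrist"):
    c=env.get_image(n);pickle.dump(c,open(n+".pkl","wb"));cv2.imwrite(f"pics/{n}0.png",c["img"])
    if n!="wrist":print(n,np.array(c["world_from_camera"]).round(2).tolist(),c["camera_matrix"])
    else: print(c["mount"],c["camera_matrix"])
E
```

```text
{'time': 0.0, 'position': array([ 208.18782863, -535.37386137,  178.51802347]), 'orientation': array([-8.82233215e-04,  9.82856550e-01,  1.84369741e-01, -1.47896293e-04]), 'force': array([0.11669656, 0.20619334, 0.25501259]), 'finger_gap': 91.0448222712528}
scene [[-0.04, 0.75, -0.66, 1598.12], [1.0, 0.04, -0.02, 115.39], [0.01, -0.66, -0.75, 1202.75], [0.0, 0.0, 0.0, 1.0]] [[530.47193742   0.         325.24197746]
 [  0.         530.47193742 239.51876738]
 [  0.           0.           1.        ]]
side [[-0.91, 0.28, -0.32, 1074.52], [0.42, 0.6, -0.68, 1155.45], [-0.01, -0.75, -0.66, 1068.77], [0.0, 0.0, 0.0, 1.0]] [[583.01966842   0.         320.54583106]
 [  0.         583.01966842 248.83231959]
 [  0.           0.           1.        ]]
[[ 1.71951540e-03 -9.62156453e-01 -2.72492208e-01  7.54928989e+01]
 [ 9.99998159e-01  1.42234559e-03  1.28808542e-03  6.59019640e-01]
 [-8.51761606e-04 -2.72493921e-01  9.62157127e-01 -2.04788070e+02]
 [ 0.00000000e+00  0.00000000e+00  0.00000000e+00  1.00000000e+00]] [[371.64829954   0.         323.23374226]
 [  0.         371.64829954 243.39430401]
 [  0.           0.           1.        ]]
```

View pics/scene0.png

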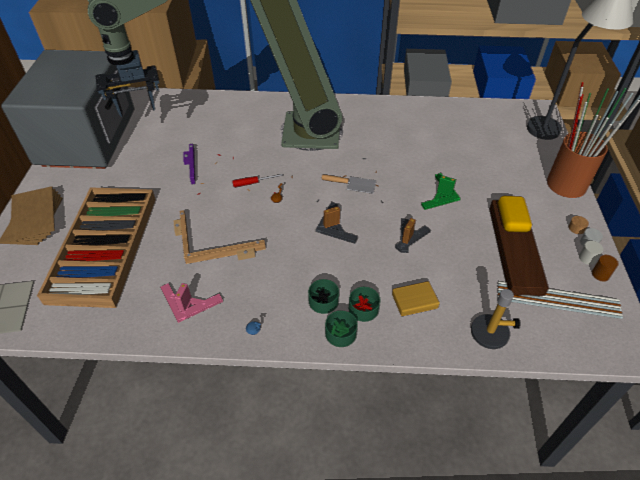

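View pics/side0.png

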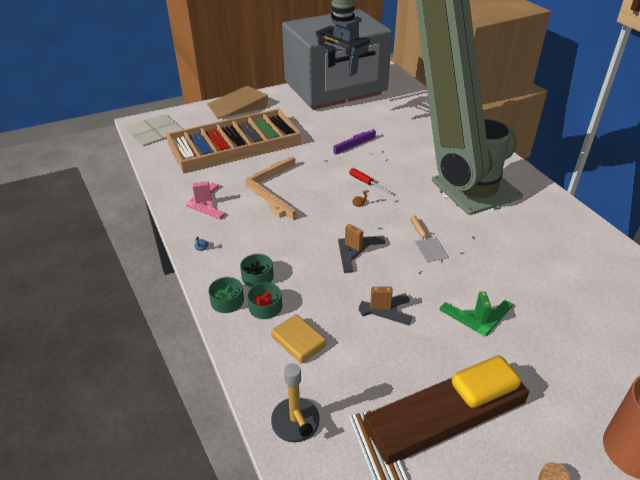

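The scene view shows two dark L shapes with a wooden grip, A at (335,222) and B at (410,235). In the side view they are at (358,245) and (387,303). The pale tray corner is at about (187,258) in the scene view. The green (440,190), pink (190,300) and purple (190,163) pieces are decoys. I'll enlarge A and B, rectified to the leg-top plane, to tell which one is 90°.

```bash
python3 - <<'E'
from h import *
import pickle
C={n:pickle.load(open(n+".pkl","rb")) for n in("scene","side")}
def rect(c,x0,y0,w,h,z,s):
    # image col = +y world, row = +x world ; s px/mm
    W=np.float32([[x0,y0],[x0,y0+w],[x0+h,y0+w],[x0+h,y0]])
    src=np.float32([proj(c,[a,b,z]) for a,b in W]);dst=np.float32([[0,0],[w*s,0],[w*s,h*s],[0,h*s]])
    return cv2.warpPerspective(c["img"],cv2.getPerspectiveTransform(src,dst),(int(w*s),int(h*s)),flags=cv2.INTER_CUBIC)
rows=[]
A=onplane(C["scene"],(338,225),12);B=onplane(C["scene"],(410,237),12);T=onplane(C["scene"],(187,258),30)
print(A,B,T, onplane(C["side"],(355,250),12),onplane(C["side"],(385,308),12))
for c in C.values():
    rows.append(np.hstack([rect(c,P[0]-95,P[1]-95,190,150*190/190,12,1.4) for P in(A,B)]+[rect(c,T[0]-150,T[1]-40,260,210,30,1.0)]))
cv2.imwrite("pics/rect.png",np.vstack(rows));print(np.vstack(rows).shape)
E
```

```text
[487.19495699 113.93412762  12.        ] [525.94928933 331.77395751  12.        ] [ 653.72847804 -313.10442394   30.        ] [486.4617694  109.20810648  12.        ] [519.95022992 332.00803933  12.        ]
(420, 792, 3)
```

View pics/rect.png

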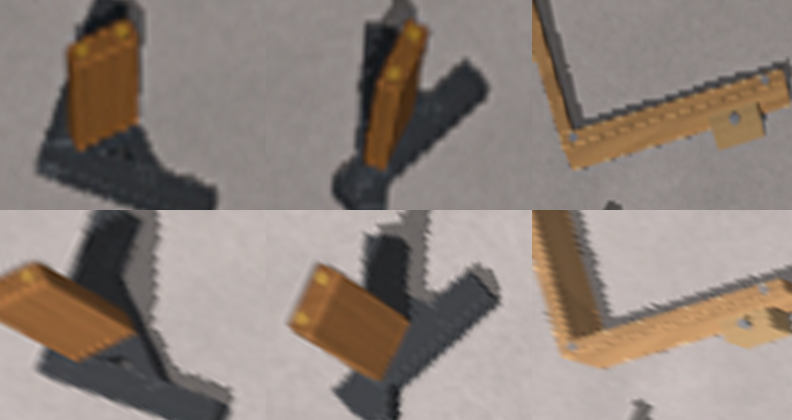

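The rectified crop settles it. A at scene (335,222) has legs at about 90°, so it is the square. B at (410,235) is the narrow V, so it is the gauge and stays where it is. The heel of A is at about (513,47) mm and the tray corner is near (640,-310). I'll move over the tray for a close wrist look.

Call:
servo_tool(series=[0.6,-0.3,-0.12,-0.5,1,0.6,-0.3,-0.12,-0.5,1,0.6,-0.3,-0.12,-0.5,1,0.6,-0.3,-0.12,-0.5,1,0.6,-0.3,-0.12,-0.5,1,0.6,-0.3,-0.12,-0.5,1,0.6,-0.3,-0.12,-0.5,1,0.6,-0.3,-0.12,-0.5,1,0.6,-0.3,-0.12,-0.5,1,0.6,-0.3,-0.12,-0.5,1,0.6,-0.3,-0.12,-0.5,1,0.6,-0.3,-0.12,-0.5,1])

```text
time: 1.15
position: [479.4, -236.6, 251.2]
orientation: [0.0, 0.952, 0.307, -0.0]
force: [-0.6, -0.7, -0.2]
finger_gap: 91.2
finger_force: 0.0
```

```bash
cat >> h.py <<'E'
def wrist():
    s=env.observe();c=env.get_image("wrist")
    T=np.eye(4);q=s["orientation"];T[:3,:3]=R.from_quat([q[1],q[2],q[3],q[0]]).as_matrix();T[:3,3]=s["position"]
    c["world_from_camera"]=T@np.array(c["mount"]);c["s"]=s;return c
def wproj(c,P):
    P=np.atleast_2d(P);T=np.linalg.inv(c["world_from_camera"]);q=P@T[:3,:3].T+T[:3,3]
    rho=np.hypot(q[:,0],q[:,1]);th=np.arctan2(rho,q[:,2]);K=np.array(c["camera_matrix"])
    return np.c_[K[0,2]+K[0,0]*th*q[:,0]/rho,K[1,2]+K[1,1]*th*q[:,1]/rho]
def wrect(c,x0,y0,w,h,z,s):
    # rows = +x world, cols = +y world, s px per mm
    jj,ii=np.meshgrid(np.arange(int(w*s)),np.arange(int(h*s)))
    P=np.c_[x0+ii.ravel()/s,y0+jj.ravel()/s,np.full(ii.size,z)]
    m=wproj(c,P).reshape(*ii.shape,2).astype(np.float32);return cv2.remap(c["img"],m[...,0],m[...,1],cv2.INTER_CUBIC)
E
python3 - <<'E'
from h import *
import pickle
c=wrist();pickle.dump(c,open("w1.pkl","wb"));s=c["s"];print(s["time"],s["position"],s["orientation"],s["joint_positions"])
a=wrect(c,440,-380,300,260,30,1.3);b=wrect(c,380,0,220,180,12,1.8)
H=max(a.shape[0],b.shape[0]);f=lambda i:cv2.copyMakeBorder(i,0,H-i.shape[0],0,0,0)
cv2.imwrite("pics/w1.png",np.hstack([f(a),f(b)]));print(a.shape,b.shape)
E
```

```text
1.15 [ 479.43210157 -236.56277657  251.1920312 ] [ 1.05708123e-04  9.51674605e-01  3.07108083e-01 -2.47664365e-04] [-4.79537360e-01  2.18246061e-01  1.52555578e+00 -5.08572180e-04
  1.39798844e+00  4.67040902e-01]
(338, 390, 3) (324, 396, 3)
```

View pics/w1.png

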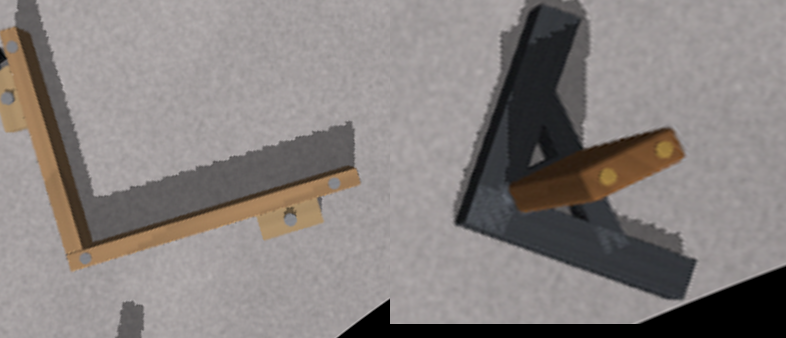

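The left panel shows the tray's top face clearly, with the inner corner at about (90,245). The right panel shows the square, heel at (458,222), with brass screws on the grip top at (608,176) and (664,150). Next I'll fit the tray's inner edges and the screw positions.

```bash
cat >> h.py <<'E'
def fit(p):
    vx,vy,x,y=cv2.fitLine(np.float32(p),cv2.DIST_HUBER,0,.01,.01).ravel();return np.array([x,y]),np.array([vx,vy])
def meet(a,b):
    t=np.linalg.solve(np.c_[a[1],-b[1]],b[0]-a[0]);return a[0]+t[0]*a[1]
def deg(v): return np.degrees(np.arctan2(v[1],v[0]))
def screws(c,x0,y0,w,h,z=75,s=3):
    im=wrect(c,x0,y0,w,h,z,s);hsv=cv2.cvtColor(im,cv2.COLOR_BGR2HSV)
    m=cv2.inRange(hsv,(19,110,120),(30,255,255));m=cv2.morphologyEx(m,cv2.MORPH_OPEN,np.ones((3,3)))
    n,_,st,ce=cv2.connectedComponentsWithStats(m)
    return im,[(int(st[i,4]),(x0+ce[i][1]/s).round(1),(y0+ce[i][0]/s).round(1)) for i in range(1,n) if st[i,4]>25]
E
python3 - <<'E'
from h import *
import pickle
c=pickle.load(open("w1.pkl","rb"))
S=3;x0,y0=440,-380
im=wrect(c,x0,y0,300,260,30,S);g=cv2.cvtColor(im,cv2.COLOR_BGR2HSV)
m=cv2.inRange(g,(5,70,130),(25,255,255));m=cv2.morphologyEx(m,cv2.MORPH_CLOSE,np.ones((15,15)))
# side wall inner edge: top of mask in columns; end wall inner edge: right-most of first run in rows
side=[];end=[];oute=[]
for j in range(110*S,250*S,3):
    i=np.flatnonzero(m[:,j]); 
    if len(i): side.append((x0+i[0]/S,y0+j/S))
for i in range(45*S,165*S,3):
    j=np.flatnonzero(m[i]); 
    if len(j): end.append((x0+i/S,y0+j[-1]/S))
a=fit(side);b=fit(end);print("side",a,deg(a[1]),"end",b,deg(b[1]),"corner",meet(a,b))
d=np.array(side)-a[0];print("resid",np.abs(d@[-a[1][1],a[1][0]]).mean());d=np.array(end)-b[0];print(np.abs(d@[-b[1][1],b[1][0]]).mean())
im2,sc=screws(c,380,-60,220,160);print(sc)
im2=wrect(c,380,0,220,180,12,S);g=cv2.cvtColor(im2,cv2.COLOR_BGR2HSV)
print([g[int(r/1.8*S),int(q/1.8*S)].tolist() for q,r in((218,176),(274,150),(140,185),(250,155),(200,240),(90,100),(300,60))])
E
```

```text
side (array([ 597.60236, -200.5    ], dtype=float32), array([ 0.28901175, -0.9573256 ], dtype=float32)) -73.201195 end (array([ 547.0044 , -272.78046], dtype=float32), array([0.26694772, 0.963711  ], dtype=float32)) 74.51728 corner [ 581.65674 -147.6816 ]
resid 0.1223052539705349
16.779061721182533
[(386, np.float64(473.9), np.float64(103.2)), (373, np.float64(486.8), np.float64(76.3))]
[[19, 152, 153], [20, 150, 151], [15, 153, 65], [13, 151, 118], [107, 30, 59], [0, 9, 169], [0, 8, 159]]
```

Call:
servo_tool(series=[0.32,-0.44,0.2,-1,1,0.32,-0.44,0.2,-1,1,0.32,-0.44,0.2,-1,1,0.32,-0.44,0.2,-1,1,0.32,-0.44,0.2,-1,1,0.32,-0.44,0.2,-1,1,0.32,-0.44,0.2,-1,1,0.32,-0.44,0.2,-1,1,0.32,-0.44,0.2,-1,1,0.32,-0.44,0.2,-1,1])

```text
time: 2.03
position: [479.6, 89.7, 129.5]
orientation: [-0.001, 0.847, 0.532, -0.002]
force: [0.3, -0.1, 0.7]
finger_gap: 91.4
finger_force: 0.0
```

Call:
servo_tool(series=[0,0,0,-1,1,0,0,0,-1,1,0,0,0,-1,1,0,0,0,-1,1,0,0,0,-1,1])

```text
time: 2.45
position: [481.3, 86.4, 131.5]
orientation: [0.0, 0.689, 0.724, -0.0]
force: [-0.2, -0.2, -0.2]
finger_gap: 91.2
finger_force: 0.0
```

Call:
servo_tool(series=[0,0,0,-0.79,1,0,0,0,-0.79,1,0,0,0,-0.79,1,0,0,0,-0.79,1,0,0,0,-0.79,1,0,0,0,-0.79,1])

```text
time: 2.95
position: [481.4, 87.9, 131.4]
orientation: [0.0, 0.536, 0.844, -0.0]
force: [0.5, 1.0, -0.1]
finger_gap: 91.0
finger_force: 0.0
```

```bash
python3 - <<'E'
from h import *
import pickle
c=pickle.load(open("w1.pkl","rb"))
S=3;x0,y0=440,-380
im=wrect(c,x0,y0,300,260,30,S);g=cv2.cvtColor(im,cv2.COLOR_BGR2HSV)
m=cv2.inRange(g,(5,70,130),(25,255,255));m=cv2.morphologyEx(m,cv2.MORPH_CLOSE,np.ones((15,15)))
a=fit([(x0+np.flatnonzero(m[:,j])[0]/S,y0+j/S) for j in range(110*S,250*S,3)])
b=fit([(x0+i/S,y0+np.flatnonzero(m[i])[-1]/S) for i in range(45*S,115*S,3)])
print(deg(-a[1]),deg(-b[1]),"corner",meet(a,b))
c=wrist();pickle.dump(c,open("w2.pkl","wb"));s=c["s"];q=s["orientation"]
print(s["time"],s["position"],2*np.degrees(np.arctan2(q[2],q[1])))
im,sc=screws(c,420,30,120,120);print(sc)
cv2.imwrite("pics/w2.png",wrect(c,380,0,220,180,12,2.5))
E
```

```text
106.79879 -163.01485 corner [ 632.6185  -316.48785]
2.95 [481.35158999  87.85675961 131.4354358 ] 115.20678443529322
[(386, np.float64(474.4), np.float64(103.9)), (379, np.float64(487.4), np.float64(76.7))]
```

View pics/w2.png

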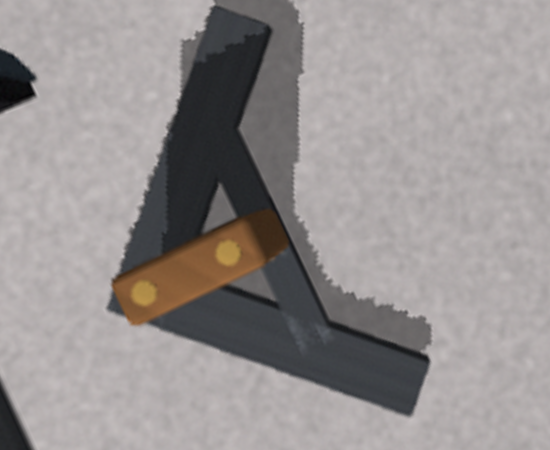

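The wrist view from above confirms the 90° square with its brace. The grip mid-point is at (480.9, 90.3), angled 115.5°. The tray corner is at (632.6,-316.5), with its +x axis at 106.9°. I'll descend and grip.

Call:
servo_tool(series=[0.004,0.001,0.06,-0.01,1,0.004,0.001,0.11,-0.01,1,0.004,0.001,0.14,-0.01,1,0.004,0.001,0.149,-0.01,1,0.004,0.001,0.149,-0.01,1])

```text
time: 3.42
position: [479.8, 90.8, 40.8]
orientation: [-0.001, 0.532, 0.847, -0.001]
force: [0.5, -0.2, -0.0]
finger_gap: 91.2
finger_force: 0.0
```

Call:
servo_tool(series=[0,0,0,0,0,0,0,0,0,0,0,0,0,0,0,0,0,0,0,0,0,0,0,0,0,0,0,0,0,0,0,0,0,0,0,0,0,0,0,0,0,0,0,0,0,0,0,0,0,0], squeeze=50)

```text
time: 4.25
position: [480.7, 91.1, 41.9]
orientation: [-0.0, 0.532, 0.847, -0.0]
force: [-0.0, -0.4, -0.1]
finger_gap: 27.6
finger_force: 0.0
```

Call:
servo_tool(series=[0,0,0,0,0,0,0,0,0,0,0,0,0,0,0,0,0,0,0,0,0,0,0,0,0], squeeze=50)

```text
time: 4.67
position: [480.8, 91.1, 41.9]
orientation: [0.0, 0.532, 0.847, -0.0]
force: [0.3, 0.4, -0.1]
finger_gap: 0.5
finger_force: 0.0
```

Call:
servo_tool(series=[0,0,-0.03,0,0,0,0,-0.06,0,0,0,0,-0.1,0,0,0,0,-0.14,0,0,0,0,-0.14,0,0,0,0,-0.14,0,0])

```text
time: 5.17
position: [481.7, 91.3, 127.1]
orientation: [0.001, 0.532, 0.847, 0.001]
force: [-0.9, 0.3, 0.8]
finger_gap: 0.3
finger_force: 0.0
```

```bash
python3 - <<'E'
from h import *
c=wrist();s=c["s"];q=s["orientation"];print(s["time"],s["position"],2*np.degrees(np.arctan2(q[2],q[1])),s["finger_gap"],s["finger_force"],s["force"])
b=c["img"];z=75+s["position"][2]-41.9
print(screws(c,420,30,120,120,z)[1])
w=wrect(c,380,0,220,180,12+z-75,2);s2=env.get_image("side")["img"][150:400,200:550]
H=max(w.shape[0],s2.shape[0]);f=lambda i:cv2.copyMakeBorder(i,0,H-i.shape[0],0,0,0)
cv2.imwrite("pics/w3.png",np.hstack([f(w),f(s2)]))
E
```

```text
5.1667 [481.65900854  91.27360874 127.05426774] 115.78347486038449 0.26008180575208834 0.0 [-0.8698361   0.25394805  0.80360461]
[(168, np.float64(465.2), np.float64(122.2)), (80, np.float64(473.4), np.float64(105.1))]
```

View pics/w3.png

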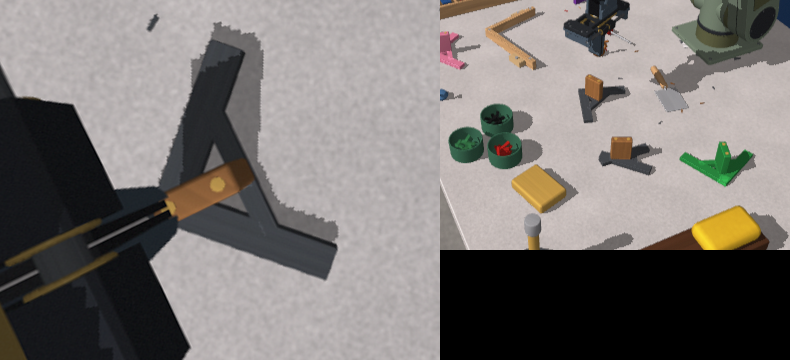

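The fingers shut on nothing: gap 0.3, no force, square still lying at its place. The side view shows the gripper well away from the grip, so I need to check where the tips really are against the reported pose.

```bash
python3 - <<'E'
from h import *
import pickle
c=wrist();s=c["s"];q=s["orientation"];p=s["position"];print(p)
Rm=c["world_from_camera"]@np.linalg.inv(np.array(c["mount"]))
print("screws z75:",screws(c,420,30,120,120,75)[1])
a=env.get_image("scene");b=env.get_image("side")
for n,k in(("scene",a),("side",b)):
    print(n,"TCP",proj(k,p),"TCP-150z",proj(k,p+[0,0,150]),"gripc",proj(k,[480.9,90.3,75]),"heel",proj(k,[503.5,41.3,0]))
pickle.dump((a,b,c),open("chk.pkl","wb"))
def mk(k,u,v):
    i=k["img"].copy()
    for P,col in((p,(0,0,255)),([480.9,90.3,75],(0,255,0)),([503.5,41.3,0],(255,0,255))):
        x,y=proj(k,P);cv2.circle(i,(int(x),int(y)),2,col,-1)
    return cv2.resize(i[v:v+200,u:u+130],None,fx=3,fy=3,interpolation=cv2.INTER_CUBIC)
w=mk(a,270,70);v=mk(b,280,100)
cv2.imwrite("pics/chk.png",np.hstack([w,v]))
E
```

```text
[479.97650883  90.99491659 125.10442666]
screws z75: [(398, np.float64(474.5), np.float64(103.8)), (158, np.float64(486.3), np.float64(77.7))]
scene TCP [331.1464216  196.47531397] TCP-150z [331.94985991 156.43375005] gripc [330.65987099 208.79593311] heel [314.09328687 230.70629505]
side TCP [355.41888704 212.98413301] TCP-150z [357.49835755 164.80724105] gripc [354.35859954 227.66775354] heel [338.3237498  240.52558781]
```

View pics/chk.png

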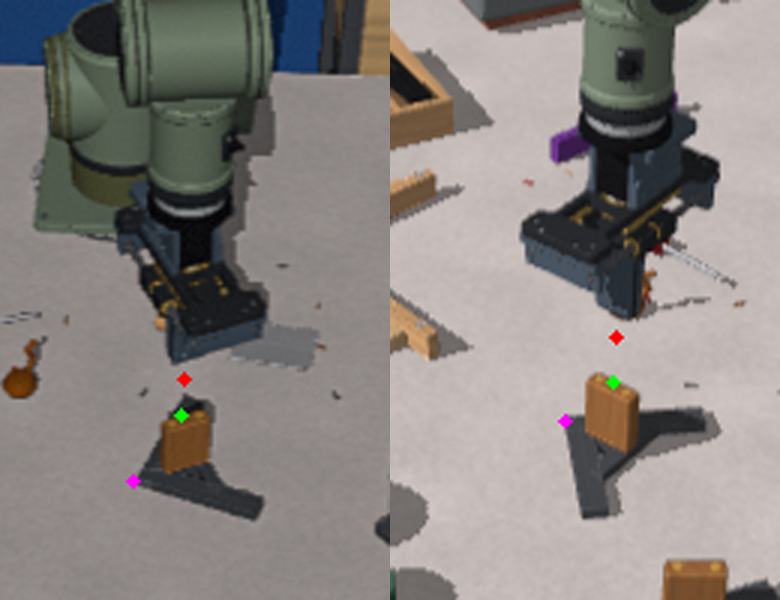

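Both fixed views agree on the grip (green) and heel (pink) marks. The real fingertips, at scene (329,190) and side (358,206), sit above the reported TCP (red). I'll triangulate the tip.

```bash
python3 - <<'E'
from h import *
import pickle
a,b,c=pickle.load(open("chk.pkl","rb"))
def tri(u,v):
    A=0;B=0
    for k,x in((a,u),(b,v)):
        o,d=ray(k,x);d/=np.linalg.norm(d);M=np.eye(3)-np.outer(d,d);A=A+M;B=B+M@o
    return np.linalg.solve(A,B)
print(tri((329.3,190),(358.3,206)))
print("grip top near end etc", tri((332,209),(354,227)))
print(c["s"]["position"],c["s"]["joint_positions"])
# tip in wrist image: the ray through TCP
print(wproj(c,[c["s"]["position"]]))
cv2.imwrite("pics/wraw.png",c["img"])
E
```

```text
[468.90193975  84.98621968 140.33570682]
grip top near end etc [484.88127597  94.08675927  80.09373103]
[479.97650883  90.99491659 125.10442666] [ 1.63884838e-01  2.29510830e-01  1.83897073e+00 -1.03062702e-04
  1.07480544e+00 -2.86053571e-01]
[[325.61037969 273.28704571]]
```

View pics/wraw.png

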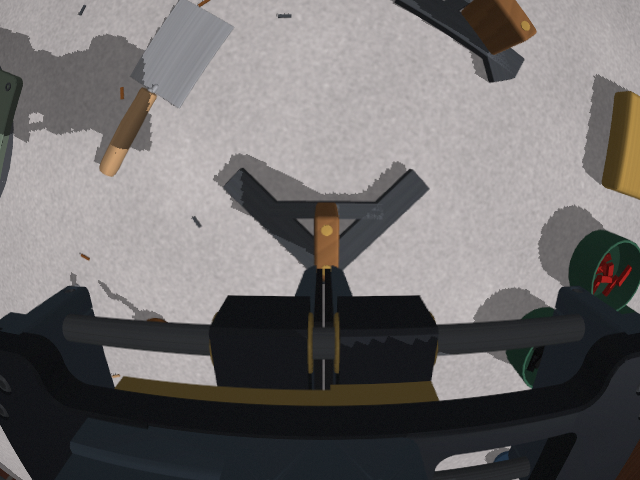

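The wrist view shows the finger ends at (325,268), centred on the grip's line. Taking the pad edge at +16 mm, and checking along the tool axis in both fixed views, the real tips sit about 30 mm above the reported TCP. The fingers therefore shut just above the 75 mm grip. I'll open to 55 mm and go down to a reported z of about 14, which stays above the 12 mm legs either way, then close again.

Call:
servo_tool(series=[0,0,0,0,0.6,0,0,0,0,0.6,0,0,0,0,0.6,0,0,0,0,0.6,0,0,0,0,0.6,0,0,0,0,0.6,0,0,0,0,0.6,0,0,0,0,0.6,0,0,0,0,0.6,0,0,0,0,0.6])

```text
time: 6.25
position: [480.8, 91.1, 126.0]
orientation: [0.0, 0.532, 0.847, -0.0]
force: [0.1, -0.5, 0.5]
finger_gap: 54.9
finger_force: 0.0
```

Call:
servo_tool(series=[0,0,0.06,0,0.6,0,0,0.11,0,0.6,0,0,0.14,0,0.6,0,0,0.16,0,0.6,0,0,0.175,0,0.6,0,0,0.185,0,0.6,0,0,0.185,0,0.6])

```text
time: 6.83
position: [480.3, 91.0, 14.1]
orientation: [-0.001, 0.532, 0.847, -0.001]
force: [0.2, -0.8, 0.1]
finger_gap: 54.4
finger_force: 0.0
```

Call:
servo_tool(series=[0,0,0,0,0,0,0,0,0,0,0,0,0,0,0,0,0,0,0,0,0,0,0,0,0,0,0,0,0,0,0,0,0,0,0,0,0,0,0,0,0,0,0,0,0], squeeze=50)

```text
time: 7.58
position: [481.2, 91.2, 15.3]
orientation: [0.0, 0.532, 0.847, 0.0]
force: [0.6, 1.1, 4.0]
finger_gap: 17.6
finger_force: 50.0
```

The square is gripped: gap 17.6 mm, 50 N. I'll lift it and carry it over the tray's inside.

Call:
servo_tool(series=[0,0,-0.02,0,0,0,0,-0.05,0,0,0,0,-0.09,0,0,0,0,-0.12,0,0,0,0,-0.12,0,0])

```text
time: 8.0
position: [482.8, 91.4, 89.5]
orientation: [0.002, 0.532, 0.847, 0.002]
force: [0.5, 1.1, -2.3]
finger_gap: 17.6
finger_force: 50.0
```

Call:
servo_tool(series=[-0.02,-0.004,0,-0.05,0,-0.06,-0.014,0,-0.15,0,-0.12,-0.028,0,-0.25,0,-0.18,-0.042,0,-0.35,0,-0.25,-0.056,0,-0.45,0,-0.315,-0.07,0,-0.55,0,-0.38,-0.086,0,-0.65,0,-0.445,-0.1,0,-0.75,0,-0.51,-0.115,0,-0.85,0,-0.57,-0.128,0,-0.95,0,-0.605,-0.137,0,-1,0,-0.622,-0.14,0,-1,0])

```text
time: 9.0
position: [566.7, -284.6, 84.3]
orientation: [-0.001, 0.307, 0.952, -0.0]
force: [0.3, -0.2, -2.9]
finger_gap: 17.7
finger_force: 50.0
```

Call:
servo_tool(series=[0,0,0,-0.13,0,0,0,0,-0.26,0,0,0,0,-0.26,0,0,0,0,-0.26,0,0,0,0,-0.26,0])

```text
time: 9.42
position: [567.0, -280.5, 86.2]
orientation: [-0.001, 0.243, 0.97, 0.0]
force: [-0.2, 0.4, -3.3]
finger_gap: 17.6
finger_force: 50.0
```

```bash
python3 - <<'E'
from h import *
import pickle
c=wrist();s=c["s"];q=s["orientation"];print(s["time"],s["position"],2*np.degrees(np.arctan2(q[2],q[1])),s["finger_gap"],s["finger_force"],s["force"])
a=env.get_image("scene");b=env.get_image("side");pickle.dump((a,b,c),open("hold.pkl","wb"))
z=s["position"][2]-15.3+12
w=wrect(c,400,-360,250,270,z,1.5)
v=cv2.resize(b["img"][80:250,200:330],None,fx=3,fy=3,interpolation=cv2.INTER_CUBIC)
H=max(w.shape[0],v.shape[0]);f=lambda i:cv2.copyMakeBorder(i,0,H-i.shape[0],0,0,0)
o=np.hstack([f(w),f(v)]);cv2.imwrite("pics/hold.png",o);print(o.shape)
E
```

```text
9.4167 [ 567.03328326 -280.49782379   86.18378505] 151.82781294911734 17.63795273616139 49.99836087226868 [-0.23233498  0.36595944 -3.25995542]
(510, 765, 3)
```

View pics/hold.png

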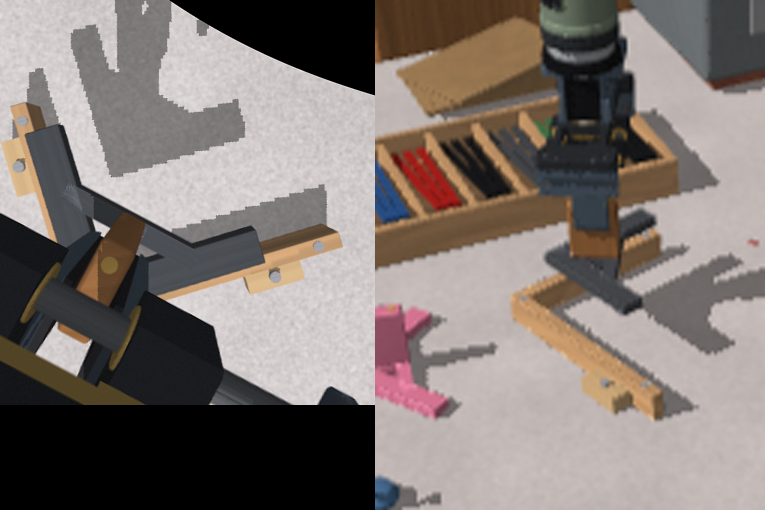

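The left panel shows the held square with its legs parallel to the tray walls. The right panel shows it level, with fingers on the upper half of the grip and clear of the 30 mm walls. Lowering now.

Call:
servo_tool(series=[0,0,0.03,0,0,0,0,0.06,0,0,0,0,0.085,0,0,0,0,0.1,0,0,0,0,0.108,0,0,0,0,0.112,0,0,0,0,0.115,0,0,0,0,0.117,0,0,0,0,0.118,0,0,0,0,0.1185,0,0,0,0,0.1185,0,0])

```text
time: 10.48
position: [567.7, -281.6, 16.3]
orientation: [0.0, 0.243, 0.97, -0.0]
force: [-0.2, 0.4, -2.6]
finger_gap: 17.6
finger_force: 50.0
```

Call:
servo_tool(series=[0,0,0.001,0,0,0,0,0.002,0,0,0,0,0.0025,0,0,0,0,0.0025,0,0])

```text
time: 10.82
position: [567.8, -281.7, 15.3]
orientation: [0.001, 0.243, 0.97, -0.0]
force: [-1.7, 0.7, 4.1]
finger_gap: 17.6
finger_force: 50.0
```

Resting on the bench, about 4 N. Sliding into the corner along −tool x.

Call:
servo_tool(series=[-0.005,0,0,0,0,-0.01,0,0,0,0,-0.015,0,0,0,0,-0.02,0,0,0,0,-0.024,0,0,0,0,-0.027,0,0,0,0,-0.029,0,0,0,0,-0.029,0,0,0,0])

```text
time: 11.48
position: [582.4, -289.5, 15.4]
orientation: [-0.0, 0.243, 0.97, 0.0]
force: [-2.8, 2.2, 6.8]
finger_gap: 18.0
finger_force: 50.0
```

Call:
servo_tool(series=[-0.001,0,0,0,0,-0.002,0,0,0,0,-0.003,0,0,0,0,-0.004,0,0,0,0,-0.005,0,0,0,0,-0.005,0,0,0,0])

```text
time: 11.98
position: [583.9, -290.1, 15.5]
orientation: [-0.002, 0.243, 0.97, 0.001]
force: [-5.7, 2.7, 8.9]
finger_gap: 17.7
finger_force: 50.0
```

Call:
servo_tool(series=[-0.002,0,0,0,0,-0.004,0,0,0,0,-0.005,0,0,0,0,-0.005,0,0,0,0])

```text
time: 12.32
position: [584.3, -290.2, 15.7]
orientation: [-0.004, 0.244, 0.97, 0.001]
force: [-10.8, 5.5, 13.5]
finger_gap: 17.2
finger_force: 50.0
```

Call:
servo_tool(series=[-0.002,0,0,0,0,-0.004,0,0,0,0,-0.006,0,0,0,0,-0.007,0,0,0,0,-0.007,0,0,0,0,-0.007,0,0,0,0])

```text
time: 12.82
position: [584.5, -290.2, 16.0]
orientation: [-0.008, 0.244, 0.97, 0.002]
force: [-17.5, 9.6, 21.0]
finger_gap: 17.8
finger_force: 50.0
```

Call:
servo_tool(series=[0,0,0,0,0,0,0,0,0,0,0,0,0,0,0,0,0,0,0,0,0,0,0,0,0,0,0,0,0,0,0,0,0,0,0,0,0,0,0,0,0,0,0,0,0,0,0,0,0,0,0,0,0,0,0,0,0,0,0,0])

```text
time: 13.82
position: [584.5, -290.2, 16.0]
orientation: [-0.008, 0.244, 0.97, 0.002]
force: [-17.1, 9.2, 20.6]
finger_gap: 18.0
finger_force: 50.0
```

Call:
servo_tool(series=[0,0,0,0,0,0,0,0,0,0,0,0,0,0,0,0,0,0,0,0,0,0,0,0,0])

```text
time: 14.23
position: [584.5, -290.2, 16.0]
orientation: [-0.008, 0.244, 0.97, 0.002]
force: [-17.1, 10.4, 19.9]
finger_gap: 17.9
finger_force: 50.0
```

Seated, with about 20 N held along the diagonal (balanced on both walls) for 1.4 s. I'll ease off most of the push, then open and rise.

Call:
servo_tool(series=[0.003,0,0,0,0,0.006,0,0,0,0,0.009,0,0,0,0,0.012,0,0,0,0,0.0135,0,0,0,0,0.0135,0,0,0,0])

```text
time: 14.73
position: [584.3, -290.0, 15.3]
orientation: [-0.0, 0.243, 0.97, 0.0]
force: [-2.1, 2.5, 7.1]
finger_gap: 17.7
finger_force: 50.0
```

Call:
servo_tool(series=[0,0,0,0,0.25,0,0,0,0,0.3,0,0,0,0,0.4,0,0,0,0,0.5,0,0,0,0,0.5,0,0,0,0,0.5,0,0,0,0,0.5,0,0,0,0,0.5,0,0,0,0,0.5])

```text
time: 15.48
position: [584.7, -290.7, 14.3]
orientation: [0.0, 0.243, 0.97, -0.0]
force: [-0.5, 0.3, 0.2]
finger_gap: 45.5
finger_force: 0.0
```

Call:
servo_tool(series=[0,0,-0.03,0,0.5,0,0,-0.07,0,0.5,0,0,-0.12,0,0.5,0,0,-0.18,0,0.5,0,0,-0.24,0,0.5,0,0,-0.3,0,0.5,0,0,-0.33,0,0.5,0,0,-0.33,0,0.5,0,0,-0.33,0,0.5,0,0,-0.33,0,0.5])

```text
time: 16.32
position: [584.0, -290.3, 211.0]
orientation: [-0.001, 0.243, 0.97, 0.0]
force: [0.4, -0.4, -0.2]
finger_gap: 45.8
finger_force: 0.0
```

```bash
python3 - <<'E'
from h import *
import pickle
c=wrist();s=c["s"];print(s["time"],s["position"],s["force"])
pickle.dump(c,open("end.pkl","wb"))
cor=np.array([632.6,-316.5]);u=np.array([-.2907,.9568]);v=np.array([-.9568,-.2907])
r,sc=screws(c,520,-340,130,110)
for k in sc:
    d=np.array(k[1:])-cor;print(k,"tray",d@u,d@v)
b=env.get_image("side")["img"];w=wrect(c,430,-350,230,230,12,2)
f=cv2.resize(b[130:250,220:330],None,fx=3,fy=3,interpolation=cv2.INTER_CUBIC)
H=max(w.shape[0],f.shape[0]);g=lambda i:cv2.copyMakeBorder(i,0,H-i.shape[0],0,0,0)
cv2.imwrite("pics/end.png",np.hstack([g(w),g(f)]))
E
```

```text
16.3167 [ 583.95333097 -290.25769397  210.99828701] [ 0.40203535 -0.42788053 -0.1914871 ]
(365, np.float64(570.1), np.float64(-284.4)) tray 48.88203000000002 50.46852999999999
(370, np.float64(596.6), np.float64(-298.5)) tray 27.687600000000003 29.2122
```

View pics/end.png

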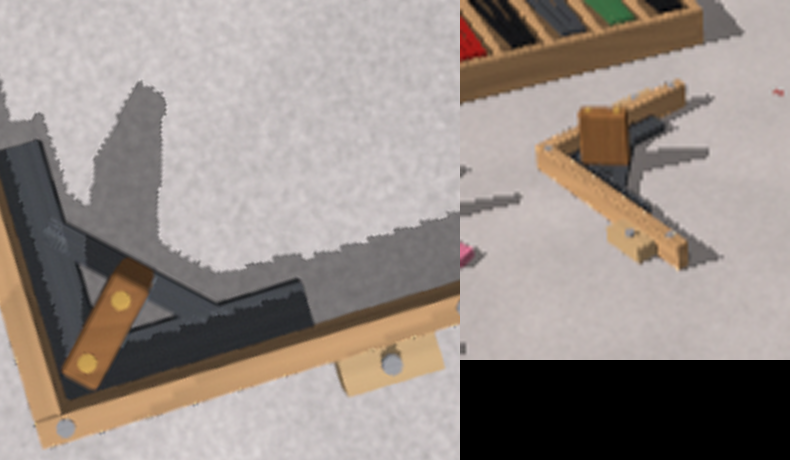

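The final view shows the square flat, legs along both walls, with its grip at tray (38.3, 39.8) and angle 152.0°. I'll check the gaps numerically at the right heights.

```bash
python3 - <<'E'
from h import *
import pickle
c=pickle.load(open("end.pkl","rb"));S=3
u=np.array([-.2907,.9568]);v=np.array([-.9568,-.2907]);cor=np.array([632.6,-316.5])
def samp(P,z):
    m=wproj(c,np.c_[P,np.full(len(P),z)]).astype(np.float32);return cv2.cvtColor(cv2.remap(c["img"],m[None,:,0].copy(),m[None,:,1].copy(),cv2.INTER_LINEAR),cv2.COLOR_BGR2HSV)[0].astype(int)
t=np.arange(-14,20,.25)
for nm,al,nr in(("side",u,v),("end",v,u)):
    out=[]
    for k in (70,80,90,100,110,120):
        P=cor+k*al+t[:,None]*nr
        a=samp(P,30);b=samp(P,12)
        top=(a[:,1]>70)&(a[:,2]>130); e30=t[top][-1] if top.any() else None
        steel=(b[:,1]<70)&(b[:,2]<90)&(t>-6); e12=t[steel][0] if steel.any() else None
        out.append((k,e30,e12))
    print(nm,[tuple(map(float,o)) for o in out if None not in o])
E
```

```text
side [(70.0, 0.75, 2.25), (80.0, 0.25, 2.5), (90.0, 0.5, 2.25), (100.0, 0.5, 2.25), (110.0, 0.5, 2.5), (120.0, 0.5, 2.5)]
end [(70.0, 0.25, 0.75), (80.0, 0.25, 1.0), (90.0, 0.5, 0.75), (100.0, 0.5, 0.75), (110.0, 0.25, 0.75), (120.0, 0.25, 0.75)]
```

```bash
python3 - <<'E'
from h import *
import pickle
c=pickle.load(open("end.pkl","rb"))
u=np.array([-.2907,.9568]);v=np.array([-.9568,-.2907]);cor=np.array([632.6,-316.5])
t=np.arange(-8,8,.5)
K=np.arange(70,118,2)
for z in(12,):
  for nm,al,nr in(("side",u,v),("end",v,u)):
    acc=0
    for k in K:
        m=wproj(c,np.c_[cor+k*al+t[:,None]*nr,np.full(len(t),z)]).astype(np.float32);acc=acc+cv2.remap(c["img"],m[None,:,0].copy(),m[None,:,1].copy(),cv2.INTER_LINEAR)[0].astype(float)
    print(nm);print([(float(a),*map(int,b)) for a,b in zip(t,acc/len(K))])
print("cam",c["world_from_camera"][:3,3], "px/mm",np.linalg.norm(np.diff(wproj(c,np.array([[580,-250,12],[581,-250,12]])),axis=0)))
E
```

```text
side
[(-8.0, 111, 154, 195), (-7.5, 111, 153, 194), (-7.0, 110, 152, 193), (-6.5, 110, 151, 192), (-6.0, 109, 151, 192), (-5.5, 108, 149, 190), (-5.0, 104, 144, 183), (-4.5, 96, 132, 168), (-4.0, 82, 113, 144), (-3.5, 67, 92, 116), (-3.0, 55, 76, 96), (-2.5, 50, 68, 86), (-2.0, 48, 66, 83), (-1.5, 47, 65, 83), (-1.0, 48, 65, 83), (-0.5, 48, 65, 83), (0.0, 48, 66, 84), (0.5, 49, 67, 84), (1.0, 49, 66, 83), (1.5, 48, 63, 78), (2.0, 46, 57, 68), (2.5, 46, 51, 57), (3.0, 46, 46, 48), (3.5, 46, 44, 43), (4.0, 46, 43, 41), (4.5, 47, 44, 41), (5.0, 47, 44, 42), (5.5, 47, 44, 42), (6.0, 47, 44, 42), (6.5, 46, 44, 41), (7.0, 46, 43, 41), (7.5, 46, 43, 41)]
end
[(-8.0, 111, 153, 194), (-7.5, 112, 154, 195), (-7.0, 112, 154, 196), (-6.5, 113, 155, 197), (-6.0, 113, 156, 198), (-5.5, 112, 154, 196), (-5.0, 107, 147, 187), (-4.5, 96, 133, 169), (-4.0, 81, 112, 142), (-3.5, 64, 89, 113), (-3.0, 54, 74, 94), (-2.5, 50, 68, 87), (-2.0, 50, 67, 86), (-1.5, 50, 68, 86), (-1.0, 50, 68, 87), (-0.5, 50, 67, 85), (0.0, 48, 63, 79), (0.5, 47, 57, 69), (1.0, 46, 51, 58), (1.5, 46, 47, 49), (2.0, 47, 45, 44), (2.5, 47, 44, 43), (3.0, 47, 44, 42), (3.5, 47, 45, 43), (4.0, 48, 45, 43), (4.5, 48, 45, 43), (5.0, 48, 45, 43), (5.5, 48, 45, 43), (6.0, 48, 45, 43), (6.5, 50, 47, 45), (7.0, 54, 50, 48), (7.5, 59, 55, 53)]
cam [ 515.64168319 -255.35661524  415.96394241] px/mm 0.8997958288687086
```

The edges show a parallel gap of about 1.2 mm at the long side and about 0.3 mm at the end. Lateral spring in the arm most likely dragged the square as the fingers opened. There is plenty of time, so I'll re-grip, press again, null the sideways force, and release while still pushing lightly.

Call:
servo_tool(series=[0,0,0.06,0,0.5,0,0,0.12,0,0.5,0,0,0.18,0,0.5,0,0,0.24,0,0.5,0,0,0.285,0,0.5,0,0,0.31,0,0.5,0,0,0.325,0,0.5,0,0,0.33,0,0.5,0,0,0.33,0,0.5])

```text
time: 17.17
position: [584.3, -290.5, 13.5]
orientation: [-0.001, 0.243, 0.97, 0.0]
force: [0.7, 0.8, 0.0]
finger_gap: 45.9
finger_force: 0.0
```

Call:
servo_tool(series=[0,0,0,0,0,0,0,0,0,0,0,0,0,0,0,0,0,0,0,0,0,0,0,0,0,0,0,0,0,0,0,0,0,0,0,0,0,0,0,0,0,0,0,0,0], squeeze=40)

```text
time: 17.92
position: [585.2, -290.6, 15.3]
orientation: [0.001, 0.243, 0.97, 0.0]
force: [-0.4, 0.9, 5.7]
finger_gap: 17.7
finger_force: 40.0
```

Call:
servo_tool(series=[-0.003,0,0,0,0,-0.006,0,0,0,0,-0.009,0,0,0,0,-0.012,0,0,0,0,-0.014,0,0,0,0,-0.014,0,0,0,0,-0.014,0,0,0,0])

```text
time: 18.5
position: [585.6, -290.7, 15.9]
orientation: [-0.007, 0.243, 0.97, 0.002]
force: [-15.0, 9.3, 20.9]
finger_gap: 17.8
finger_force: 40.0
```

Call:
servo_tool(series=[0,0.0005,0,0,0,0,0.001,0,0,0,0,0.001,0,0,0,0,0.001,0,0,0,0,0.001,0,0,0,0,0.001,0,0,0,0,0.001,0,0,0,0,0.001,0,0,0,0,0.001,0,0,0,0,0.001,0,0,0,0,0.001,0,0,0,0,0.001,0,0,0])

```text
time: 19.5
position: [585.6, -290.7, 15.9]
orientation: [-0.007, 0.243, 0.97, 0.002]
force: [-15.7, 8.9, 19.4]
finger_gap: 17.8
finger_force: 40.0
```

Call:
servo_tool(series=[0.003,0,0,0,0,0.006,0,0,0,0,0.009,0,0,0,0,0.009,0,0,0,0,0.009,0,0,0,0])

```text
time: 19.92
position: [585.4, -290.6, 15.5]
orientation: [-0.002, 0.243, 0.97, 0.0]
force: [-7.2, 3.3, 10.0]
finger_gap: 17.7
finger_force: 40.0
```

Call:
servo_tool(series=[0,0,0,0,0,0,0,0,0,0,0,0,0,0,0,0,0,0,0,0], squeeze=4)

```text
time: 20.25
position: [586.9, -291.4, 14.1]
orientation: [-0.001, 0.243, 0.97, -0.0]
force: [-3.2, 0.4, 2.8]
finger_gap: 17.8
finger_force: 4.0
```

Call:
servo_tool(series=[0,0,0,0,0.5,0,0,0,0,0.5,0,0,0,0,0.5,0,0,0,0,0.5,0,0,0,0,0.5,0,0,0,0,0.5,0,0,0,0,0.5,0,0,0,0,0.5])

```text
time: 20.92
position: [587.7, -291.6, 14.4]
orientation: [0.0, 0.243, 0.97, -0.0]
force: [0.3, 0.3, -0.1]
finger_gap: 45.8
finger_force: 0.0
```

Call:
servo_tool(series=[0,0,-0.03,0,0.5,0,0,-0.07,0,0.5,0,0,-0.12,0,0.5,0,0,-0.18,0,0.5,0,0,-0.24,0,0.5,0,0,-0.3,0,0.5,0,0,-0.33,0,0.5,0,0,-0.33,0,0.5,0,0,-0.33,0,0.5,0,0,-0.33,0,0.5])

```text
time: 21.75
position: [586.9, -291.2, 210.9]
orientation: [-0.001, 0.243, 0.97, 0.0]
force: [-0.4, -0.3, -0.8]
finger_gap: 45.8
finger_force: 0.0
```

```bash
cat > gap.py <<'E'
from h import *
c=wrist();s=c["s"];print(s["time"],s["position"])
u=np.array([-.2907,.9568]);v=np.array([-.9568,-.2907]);cor=np.array([632.6,-316.5])
_,sc=screws(c,520,-340,130,110)
print([(k[0],((np.array(k[1:])-cor)@u).round(1),((np.array(k[1:])-cor)@v).round(1)) for k in sc])
cam=c["world_from_camera"][:3,3];t=np.arange(-10,8,.1)
for nm,al,nr in(("side",u,v),("end",v,u)):
  o=[]
  for k0 in(72,84,96,108):
    acc=0
    for k in np.arange(k0,k0+12,1):
        m=wproj(c,np.c_[cor+k*al+t[:,None]*nr,np.full(len(t),12)]).astype(np.float32);acc=acc+cv2.remap(c["img"],m[None,:,0].copy(),m[None,:,1].copy(),cv2.INTER_LINEAR)[0].astype(float)/12
    r=acc[:,2];e1=t[np.flatnonzero(r>138)[-1]];w=(acc[:,2]-acc[:,0]);e2=t[np.flatnonzero(w>15)[-1]]
    o.append(round(float(e2-e1-((cam[:2]-cor)@nr)*18/(cam[2]-30)),2))
  print(nm,"gap",o)
E
python3 gap.py
```

```text
21.75 [ 586.88917118 -291.15286508  210.94285399]
[(366, np.float64(49.0), np.float64(50.4)), (363, np.float64(27.7), np.float64(29.2))]
side gap [1.63, 1.53, 1.63, 1.43]
end gap [0.47, 0.37, 0.47, 0.57]
```

The square came back to the same spot. That means it is either truly flush or was held off by friction from the downward load both times. I'll test it: re-grip centred, take off the downward load, and push straight at the long side.

Call:
servo_tool(series=[0.006,-0.002,0.06,0,0.5,0.006,-0.002,0.12,0,0.5,0.006,-0.002,0.18,0,0.5,0.006,-0.002,0.24,0,0.5,0.006,-0.002,0.285,0,0.5,0.006,-0.002,0.31,0,0.5,0.006,-0.002,0.325,0,0.5,0.006,-0.002,0.33,0,0.5,0.006,-0.002,0.33,0,0.5])

```text
time: 22.55
position: [583.4, -290.7, 13.3]
orientation: [-0.001, 0.243, 0.97, 0.0]
force: [0.5, 0.1, 0.7]
finger_gap: 45.7
finger_force: 0.0
```

Call:
servo_tool(series=[0,0,0,0,0,0,0,0,0,0,0,0,0,0,0,0,0,0,0,0,0,0,0,0,0,0,0,0,0,0,0,0,0,0,0,0,0,0,0,0,0,0,0,0,0], squeeze=40)

```text
time: 23.3
position: [584.8, -290.2, 15.4]
orientation: [0.001, 0.243, 0.97, 0.001]
force: [2.1, 5.0, 5.2]
finger_gap: 17.3
finger_force: 40.0
```

Call:
servo_tool(series=[-0.001,0.001,-0.002,0,0,-0.002,0.002,-0.002,0,0,-0.002,0.002,-0.002,0,0])

```text
time: 23.55
position: [584.6, -290.2, 15.5]
orientation: [-0.001, 0.243, 0.97, -0.0]
force: [-2.5, 2.5, 3.9]
finger_gap: 17.6
finger_force: 40.0
```

Call:
servo_tool(series=[-0.001,0.001,0,0,0,-0.003,0.003,0,0,0,-0.003,0.003,0,0,0,-0.003,0.003,0,0,0])

```text
time: 23.88
position: [585.8, -289.9, 15.6]
orientation: [-0.002, 0.243, 0.97, -0.0]
force: [-6.5, 2.1, 6.9]
finger_gap: 17.9
finger_force: 40.0
```

Call:
servo_tool(series=[-0.002,0.002,0,0,0,-0.003,0.003,-0.001,0,0,-0.003,0.003,-0.001,0,0,-0.003,0.003,-0.001,0,0])

```text
time: 24.22
position: [585.9, -289.9, 15.8]
orientation: [-0.004, 0.243, 0.97, -0.001]
force: [-9.9, -0.8, 7.4]
finger_gap: 17.7
finger_force: 40.0
```

Call:
servo_tool(series=[-0.002,0.002,0,0,0,-0.003,0.003,-0.001,0,0,-0.003,0.003,-0.001,0,0,-0.003,0.003,-0.001,0,0])

```text
time: 24.55
position: [586.1, -289.8, 16.1]
orientation: [-0.006, 0.243, 0.97, -0.002]
force: [-13.3, -2.4, 7.2]
finger_gap: 17.8
finger_force: 40.0
```

It slid 1.2 mm and stopped hard against the long side, so the gap was real and is now closed. Next I'll add push toward the end wall and hold for over a second with both walls loaded.

Call:
servo_tool(series=[-0.002,-0.002,0,0,0,-0.004,-0.004,0,0,0,-0.006,-0.006,0,0,0,-0.007,-0.007,-0.001,0,0,-0.007,-0.007,-0.001,0,0])

```text
time: 24.97
position: [586.0, -290.0, 16.4]
orientation: [-0.01, 0.243, 0.97, 0.002]
force: [-16.1, 9.5, 11.9]
finger_gap: 17.9
finger_force: 40.0
```

Call:
servo_tool(series=[0,0,0,0,0,0,0,0,0,0,0,0,0,0,0,0,0,0,0,0,0,0,0,0,0,0,0,0,0,0,0,0,0,0,0,0,0,0,0,0,0,0,0,0,0,0,0,0,0,0,0,0,0,0,0,0,0,0,0,0])

```text
time: 25.97
position: [586.0, -290.1, 16.4]
orientation: [-0.01, 0.243, 0.97, 0.002]
force: [-16.0, 9.5, 11.5]
finger_gap: 18.2
finger_force: 40.0
```

Call:
servo_tool(series=[0.003,0,0,0,0,0.006,0,0,0,0,0.009,0,0.001,0,0,0.01,0,0.002,0,0,0.01,0,0.002,0,0])

```text
time: 26.38
position: [585.8, -290.0, 15.8]
orientation: [-0.004, 0.243, 0.97, 0.0]
force: [-7.0, 3.4, 6.5]
finger_gap: 17.6
finger_force: 40.0
```

Call:
servo_tool(series=[0,0,0,0,0,0,0,0,0,0,0,0,0,0,0,0,0,0,0,0], squeeze=4)

```text
time: 26.72
position: [587.5, -290.9, 15.4]
orientation: [-0.002, 0.243, 0.97, -0.0]
force: [-3.6, 1.8, 2.4]
finger_gap: 17.7
finger_force: 4.0
```

Call:
servo_tool(series=[0,0,0,0,0.5,0,0,0,0,0.5,0,0,0,0,0.5,0,0,0,0,0.5,0,0,0,0,0.5,0,0,0,0,0.5,0,0,0,0,0.5,0,0,0,0,0.5])

```text
time: 27.38
position: [589.3, -291.1, 16.2]
orientation: [0.0, 0.243, 0.97, -0.0]
force: [0.3, -0.4, 0.1]
finger_gap: 45.6
finger_force: 0.0
```

Call:
servo_tool(series=[0,0,-0.03,0,0.5,0,0,-0.07,0,0.5,0,0,-0.12,0,0.5,0,0,-0.18,0,0.5,0,0,-0.24,0,0.5,0,0,-0.3,0,0.5,0,0,-0.33,0,0.5,0,0,-0.33,0,0.5,0,0,-0.33,0,0.5,0,0,-0.33,0,0.5])

```text
time: 28.22
position: [588.5, -290.6, 212.8]
orientation: [-0.001, 0.243, 0.97, 0.0]
force: [0.3, -0.2, -0.2]
finger_gap: 45.8
finger_force: 0.0
```

```bash
python3 gap.py
```

```text
28.2167 [ 588.49132674 -290.64225895  212.76463043]
[(364, np.float64(49.1), np.float64(49.5)), (357, np.float64(27.8), np.float64(28.3))]
side gap [0.83, 0.93, 0.73, 0.83]
end gap [0.48, 0.68, 0.48, 0.48]
```

```bash
python3 -c "
from cell import env
print(env.finish_job())"
```

```text
the job is handed in; nothing more can be done
None
```

The square lies flat in the tray's corner, released and handed in at about 28 s; it took two extra grips, and my last measurement put both legs within about 1 mm of the walls (0.5–0.8 mm, likely mostly measuring error), after a 1 s press of about 13 N on each wall.

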